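# Raise the spice carrier's folded handle and carry it to the mat

## Robot

A 6-joint arm with a two-finger parallel gripper is mounted at the origin on a cart in front of the work surface, level with it; the furniture and walls round the work are solid. World frame = base frame: x ahead of the robot, y to its left, z up, the work surface at z = 0. Lengths are in mm, angles in rad, forces in N, time in s.
With the tool pointing down it reaches from about 275 to 725 mm from the base axis. Payload 5.6 kg.
Tool frame: the origin (TCP) lies at the very end of the fingers, on their centre line; the grasp point (between the pads) lies bot.tcp_to_grasp behind it (bot.tcp_to_grasp is the distance from the TCP to the grasp point, in mm); z points along the fingers, y is the line along which they close (so a half turn about z gives the same grasp; the last joint's range is limited). The gripper opens to 85 mm and grips with 20 to 120 N. Pads are 22 mm wide; open, the fingers measure 114 mm over their backs; the gripper's body (76 mm by 85 mm) begins 54 mm behind the grasp point. The pads swing forward as they close: fully open they stand 13 mm farther back than shut.
Start: joints at [1.52, 0.255, 0.108, 0, -1.424, -0.285], TCP at [181.211, 519.284, 231.283] pointing down, gripper open.
Joint ranges: [-2.95, 2.95], [-1.21, 1.97], [-1.09, 1.5], [-2.87, 1.71], [-2.94, -0.07], [-3.05, 3.05]. Speed limits (rad/s): [2.57, 2.57, 3.14, 3.14, 3.14, 3.14].

## Interface

Orientations are given as a unit quaternion [x, y, z, w].
In Python, from station import bot gives the robot as it stands.
- The arm moves only by the shell command python3 -m crank 'ROWS' [OPENING]. ROWS is JSON, a list of rows, each a list of 2 entries, a list of its own where there are three numbers: the shift along the tool's x, y, z in m, then the turn about the tool's z in rad. A call has 1 to 8 rows; each row shifts and turns the commanded pose from where the row before left it, along the tool's axes as they then stand; what a row does not reach is not made up. A row lasts 1/10 s, in which the tool goes at most 50 mm and 8.59 degrees, less where a joint would pass 70% of its speed; a pose out of reach is approached as far as the arm can. A call is refused whole if a number of a shift passes 0.05 or a number of a turn 0.15, either way. A call with a gripper value outside its range is refused whole. OPENING is the finger opening in m, from 0 to 0.0854, set as the call begins (- or left out, the last holds). The fingers move at their own pace and stop on an object; the grip force is fixed at half the most. Time passes only in rows, so rows that do not move let the fingers close. It gives the time, the measured TCP pose, the force, the opening and the grip force at its end, in the units of the state.
- bot.state(): the state, without advancing time (a new reading comes with each control period).
- bot.get_image(name): name is "scene" or "top" or "wrist"; returns (picture, depth): 420x560x3 uint8, red, green, blue; 420x560 float32, mm along the optical axis (not along the pixel's ray), 0 where there is no reading.
- bot.get_calibration(name): a dict with "mtx" (3x3 intrinsics, pixels), "k1" (the pictures are not rectified: a ray, as slopes to the right and down, at radius r is drawn at 1 + k1 r^2 times it, then the intrinsics apply), "extrinsics" (4x4, takes a point from world to camera coordinates); the wrist camera has in their place "hand_eye" (4x4, takes a point from camera to tool coordinates, whose origin is the TCP and whose axes are the flange's). Camera axes: x right, y up, looking along -z (the intrinsics and any distortion apply to the point x, -y, -z); pixel columns grow to the right and rows downward; lengths in mm; the calibration is good to about 2 mm. A picture is of the moment at which its call begins: read the wrist's pose just before it. get_calibration takes no time and is no camera call.
- bot.finish_job(): hands the job in; it is judged then, once.
Trained networks look in the newest picture that a camera, given by its name, has taken for a name from the list of things; names that differ only in an ending like _2 or _b are one class to them, and where a whole thing is asked for, a point or a joint stands for the part that bears it (a point fixed in the world has none). Each returns a list of dicts, best first, with "conf" (0 to 1); they miss things now and then, are a little off and sometimes report something else, mostly with a low value. They report only what shows in the picture. A call takes as long as a camera call. They do not tell look-alikes from the thing itself.
- bot.cut_out(camera, target): "region" (420x560 bool, what is visible of it) and "extent" ([left, top, right, bottom] in pixels, round what is visible of it).
- bot.landmark_of(camera, target): "location" ([column, row] in pixels: a listed point, or the origin of a listed thing).
The state is a dict: "t": time; "qpos": joint angles; "qd": joint speeds; "tau": joint torques, N m; "position": TCP position; "tcp_rot": TCP orientation; "force": force on the tool from outside, world axes, zero at the start; "ft_torque": the same for the moment, N m; "width": finger opening in mm; "grip_force": force on a finger pad.
Only numpy, scipy, OpenCV 4.12 (cv2) and the standard library are available. Lean on these libraries where they do the work, as an engineer would, in place of code of your own. Each camera call takes 0.05 s, during which the arm holds its last target. There are 200 camera calls.

## Task

Bring the spice carrier over to the cork mat. First stand the spice jar that was left out on the worktop in the carrier's empty middle bay; then swing the folded carry handle up until it clicks home upright, lift the carrier by that handle and set it down gently, upright and squarely in the middle of the mat, and let go, with all three jars standing in their bays and the handle still clicked upright. Leave the salt shaker, the tin, the garlic and the onion where they are.

Things in the scene. Friction and masses are not known exactly. Their poses are not given: they have to be found in the camera images.
- carrier: spice carrier: open wooden box, 204 (its x, long side) x 86 (its y) x 48 mm high, walls and floor 5 mm, loose, about 0.5 kg empty. Two partitions across its x make three bays in a row, each about 61 x 76 mm and 43 mm deep, centres at x = -66, 0, +66 mm. Origin: centre of its underside, z up. A steel U-shaped carry handle is hinged on its two end walls and starts folded down on its -y side.
- middle_bay (a point): centre of the inner floor of the carrier's middle bay, 5 mm above the carrier's underside; empty at the start
- handle_pivot (a point): point on the hinge axis of the handle, midway between the two end walls, 45 mm above the carrier's underside; the hinge axis runs along the carrier's x
- carrier_handle (a joint): angle of the carry handle: 0 = folded out level on the carrier's -y side, growing as it swings up, 1.571 = upright, its end stop. Stiff enough to stay where it is left. A ball detent resists from about 1.1 to 1.37 and beyond 1.42 pushes the handle home to 1.571 and keeps it there; passing it takes about 2 N at the grip; rough pulling would tip or drag the loose carrier
- grip_sleeve: black round grip on the handle's crossbar, 18 mm diameter (21 mm at its end beads), 114 mm long along its x, which stays parallel to the carrier's x; origin at its centre, 112 mm from the hinge axis. It spins freely on the bar, so it can be pinched while the handle swings. With the handle upright it stands 157 mm above the carrier's underside; the U is 221 mm wide
- spice_c: spice jar with a brown cap (pale disc on top) left standing out on the worktop, 41 mm diameter, 105 mm high, 0.11 kg; origin: centre of its underside
- spice_a: spice jar of the same size, standing in an end bay of the carrier; origin: centre of its underside
- spice_b: spice jar of the same size, standing in the other end bay; origin: centre of its underside
- cork_mat: flat cork mat fixed to the worktop, 250 (its x) x 130 (its y) x 5 mm; origin: centre of its underside
- salt_shaker: bystander: salt shaker, 44 mm diameter, 90 mm high; origin: centre of its underside
- tuna_tin: bystander: small tin, 57 mm diameter, 72 mm high; origin: centre of its underside
- garlic: bystander: garlic bulb, 60 mm across, 58 mm high; origin: centre of its underside
- onion: bystander: onion, 75 mm across, 77 mm high; origin: centre of its underside
Mind the look-alikes: they are no part of the job. Leave any pink look-alike of the spice_c alone. Leave any orange look-alike of the spice_a alone.

How it is judged (in metres and radians):
On the way, in this order (a step that is already met when the one before it is completed fails the run):
1. the jar that was left out stands in the middle bay, let go, with the handle not yet upright (horizontal distance between spice_c and middle_bay below 0.025 m and z of spice_c in the frame of carrier below 0.012 m and angle between spice_c's own z axis and vertical below 0.15 rad and contact force between the fingers and spice_c below 0.1 N and value of joint carrier_handle below 1.1 rad), for 0.2 s.
2. the handle has been swung up past its detent and is seated upright while the carrier still stands on the worktop (value of joint carrier_handle above 1.5 rad and height (world z) of carrier below 0.01 m and angle between carrier's own z axis and vertical below 0.1 rad), for 0.2 s.
3. the carrier hangs clear of the worktop from the gripper that holds its grip, handle still seated (height (world z) of carrier above 0.02 m and contact force between the fingers and grip_sleeve above 1 N and value of joint carrier_handle above 1.5 rad), for 0.2 s.
At the end, for the whole second after the job is handed in: The carrier stands still and flat on the mat, centre within 20 mm of the mat's and long side within 0.14 rad of it, handle seated upright (over 1.5 rad), all three jars upright on the floors of their bays, the stray one in the middle bay (horizontal distance between carrier and cork_mat below 0.02 m and angle between the x axis of carrier and the x axis of cork_mat, either way round below 0.14 rad and height (world z) of carrier between 0.002 and 0.009 m and angle between carrier's own z axis and vertical below 0.05 rad and value of joint carrier_handle above 1.5 rad and linear speed of carrier below 0.02 m/s and horizontal distance between spice_c and middle_bay below 0.03 m and z of each of spice_c, spice_a, spice_b in the frame of carrier below 0.012 m and angle between each of spice_c, spice_a, spice_b's own z axis and vertical below 0.15 rad and horizontal distance between each of spice_a, spice_b and carrier below 0.09 m); the robot touches nothing.
It fails at once if a bystander (salt shaker, tin, garlic, onion) is shifted more than 25 mm (distance of any of salt_shaker, tuna_tin, garlic, onion from where it was at the start of the episode above 0.025 m).
It fails at once if the carrier is tipped by more than 0.4 rad (angle between carrier's own z axis and vertical above 0.4 rad).
It fails at once if the carrier is banged down on the mat (over 60 N) (contact force between carrier and cork_mat above 60 N).
It also fails if it takes over 72 s, if anything falls off the work surface, if the arm or the gripper's body presses on something with over 40 N, if the wrist force passes 120 N, or if a joint passes its speed limit or range.

## Working session

There is one attempt and no reset: what is moved stays moved. The work goes in short steps, Python scripts to look and compute and a shell command to move; the robot and the scene stay as the last step left them, time stands still between calls to the robot, and variables do not carry over. Pictures are saved under pics/ and viewed, at most 10 in all, crops included, and the job is handed in when it is done.

```bash
mkdir -p pics; ls
cat > h.py <<'E'
import numpy as np, cv2
from station import bot
from scipy.spatial.transform import Rotation as R
def ray(cam,px,st=None):
    c=bot.get_calibration(cam); K=np.array(c["mtx"]); k=c["k1"]
    d=np.array([(px[0]-K[0,2])/K[0,0],(px[1]-K[1,2])/K[1,1]]); u=d.copy()
    for _ in range(20): u=d/(1+k*(u@u))
    v=np.array([u[0],-u[1],-1.])
    if "extrinsics" in c: T=np.linalg.inv(np.array(c["extrinsics"]))
    else:
        W=np.eye(4); W[:3,:3]=R.from_quat(st["tcp_rot"]).as_matrix(); W[:3,3]=st["position"]; T=W@np.array(c["hand_eye"])
    return T[:3,3],T[:3,:3]@v   # origin, direction with unit depth
def at_z(cam,px,z,st=None):
    o,v=ray(cam,px,st); return o+v*(z-o[2])/v[2]
def at_d(cam,px,d,st=None):
    o,v=ray(cam,px,st); return o+v*d
def cloud(cam,D,mask,st=None):
    ys,xs=np.nonzero(mask&(D>0)); 
    c=bot.get_calibration(cam); K=np.array(c["mtx"]); k=c["k1"]
    d=np.stack([(xs-K[0,2])/K[0,0],(ys-K[1,2])/K[1,1]],1); u=d.copy()
    for _ in range(20): u=d/(1+k*(u**2).sum(1,keepdims=True))
    dd=D[ys,xs]
    P=np.stack([u[:,0]*dd,-u[:,1]*dd,-dd],1)
    if "extrinsics" in c: T=np.linalg.inv(np.array(c["extrinsics"]))
    else:
        W=np.eye(4); W[:3,:3]=R.from_quat(st["tcp_rot"]).as_matrix(); W[:3,3]=st["position"]; T=W@np.array(c["hand_eye"])
    return P@T[:3,:3].T+T[:3,3]
E
python3 - <<'E'
from h import *
np.set_printoptions(precision=1,suppress=True)
st=bot.state(); print(st, bot.tcp_to_grasp)
for cam in("top","scene"):
    im,D=bot.get_image(cam); cv2.imwrite(f"pics/{cam}.png",im[:,:,::-1]); np.save(f"{cam}_d.npy",D)
    for t in["carrier","spice_c","cork_mat","grip_sleeve","salt_shaker","tuna_tin","garlic","onion"]:
        for r in bot.cut_out(cam,t):
            P=cloud(cam,D,r["region"]); print(cam,t,round(r["conf"],2),r["extent"],np.median(P,0) if len(P) else None,P.max(0)[2] if len(P) else None)
E
```

```text
pics
{'t': 0.0, 'qpos': array([ 1.5,  0.3,  0.1, -0. , -1.4, -0.3]), 'qd': array([ 0.,  0., -0., -0., -0.,  0.]), 'tau': array([ -0. , -38.7,  23.8,   5.4,  -0. ,  -0. ]), 'position': array([181. , 518.8, 230.4]), 'tcp_rot': array([ 1. , -0.2, -0. ,  0. ]), 'force': array([-0.6,  0.3, -0.1]), 'ft_torque': array([-0., -0., -0.]), 'grip_force': 0.0, 'width': 85.38375488811849} 18.700000000000003
top carrier 0.8 [188.4, 185.7, 268.3, 271.6] [460.  225.5  11.8] 113.47510184226417
top spice_c 0.87 [162.1, 238.3, 186.6, 260.2] [411.7 345.3 102.5] 114.8968968043439
top spice_c 0.84 [235.3, 272.9, 252.8, 296.5] [285.1 193.6 103.9] 112.86242617873268
top spice_c 0.82 [214.2, 240.7, 235.8, 260.9] [381.9 223.3 107.9] 118.93468128651307
top spice_c 0.76 [295.9, 205.5, 320.1, 228.5] [421.2   0.4 100.9] 111.31786460600756
top spice_c 0.72 [204.4, 280.4, 226.4, 303.4] [288.1 269.7 103.2] 111.5967852666613
top spice_c 0.62 [157.0, 267.4, 179.0, 286.5] [349.8 378.6 101.3] 112.36254558313954
top spice_c 0.6 [195.7, 187.9, 213.4, 213.7] [517.4 247.4 105.7] 117.23217529960948
top cork_mat 0.56 [358.2, 1
[... 1009 characters left out ...]
ene spice_c 0.51 [250.6, 174.9, 264.5, 201.2] [514.6 235.2  80.3] 114.99397217270052
scene spice_c 0.49 [230.1, 192.3, 285.4, 223.8] [464.9 194.8  40.6] 204.4931094256836
scene cork_mat 0.94 [350.8, 233.4, 409.3, 282.7] [ 447.9 -290.2    7.1] 11.88711825419523
scene grip_sleeve 0.56 [264.5, 195.1, 279.2, 208.7] [460.1 119.1  73.7] 79.36286718432427
scene salt_shaker 0.9 [328.5, 222.0, 345.3, 250.0] [ 415.5 -156.1   47.7] 93.08307287193338
scene tuna_tin 0.93 [310.0, 214.0, 331.9, 245.0] [444.1 -82.8  48.5] 75.67077070475841
scene garlic 0.53 [332.0, 212.1, 347.6, 220.3] [569.9 -83.7  36.6] 54.389004156210945
scene onion 0.56 [198.7, 181.3, 210.1, 196.9] [455.  434.   46.5] 105.01315031386787
```

```bash
python3 -c "
import cv2
a=cv2.imread('pics/top.png')[130:320,110:450]
cv2.imwrite('pics/topc.png',cv2.resize(a,None,fx=2.35,fy=2.35,interpolation=cv2.INTER_CUBIC))
a=cv2.imread('pics/scene.png')[160:300,170:420]
cv2.imwrite('pics/scenec.png',cv2.resize(a,None,fx=3.2,fy=3.2,interpolation=cv2.INTER_CUBIC))"
```

```text
(no output)
```

View pics/topc.png

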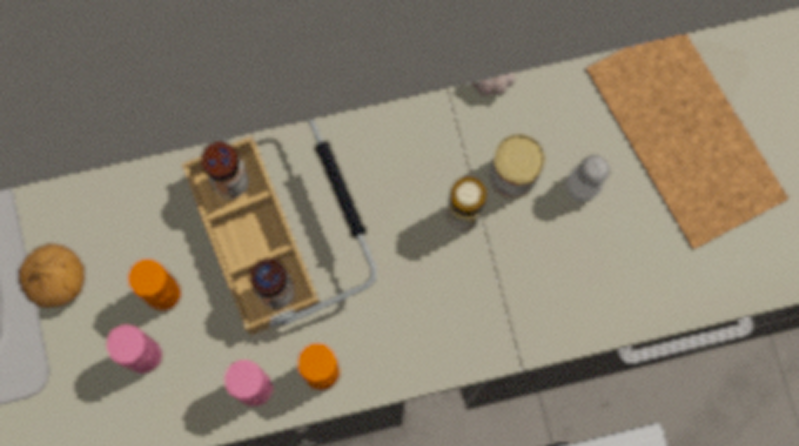

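View pics/scenec.png

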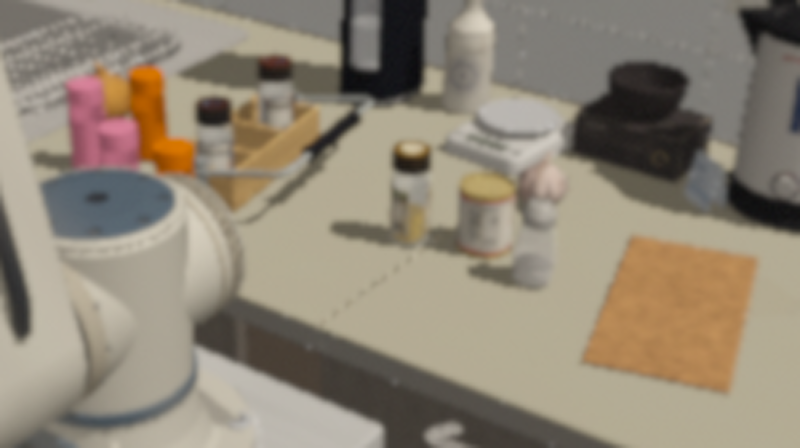

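```bash
cat >> h.py <<'E'
def goto(p,yaw_y=None,st=None):
    """print tool-frame shift (after turning) & turn to bring TCP to p, with tool y along world angle yaw_y (mod pi)"""
    st=st or bot.state(); M=R.from_quat(st["tcp_rot"]).as_matrix(); a=0
    if yaw_y is not None:
        cur=np.arctan2(M[1,1],M[0,1]); a=-(yaw_y-cur); a=(a+np.pi/2)%np.pi-np.pi/2
    d=np.array(p)-st["position"]
    print("tcp",st["position"].round(1),"y_ang",np.arctan2(M[1,1],M[0,1]).round(3),"q6",st["qpos"][5].round(2),"| shift now-axes",(M.T@d).round(1),"turn",round(a,3),"| shift after turn",((M@R.from_rotvec([0,0,a]).as_matrix()).T@d).round(1))
E
python3 - <<'E'
from h import *
np.set_printoptions(precision=3,suppress=True)
D=np.load("top_d.npy"); im=cv2.imread("pics/top.png"); hsv=cv2.cvtColor(im,cv2.COLOR_BGR2HSV)
P=cloud("top",D,D>0); m=np.zeros(D.shape,bool)
m[140:245,350:450]=True
mm=m&(D>0)&(hsv[...,1]>110)
Q=cloud("top",D,mm); Q=Q[abs(Q[:,2]-5)<12]
r=cv2.minAreaRect(Q[:,:2].astype(np.float32)); print("mat",r)
print("mat mean",Q.mean(0)); w,v=np.linalg.eigh(np.cov(Q[:,:2].T)); print(v[:,1],np.arctan2(v[1,1],v[0,1]))
# carrier wood & sleeve
for t in ["grip_sleeve","handle_pivot"]:
    for cam in("top","scene"):
        for r in bot.landmark_of(cam,t)[:2]: print(cam,t,r,at_z(cam,r["location"],70 if t[0]=='g' else 45))
goto([421,0,260],np.arctan2(.46,.89))
print(bot.get_calibration("wrist"))
E
```

```text
mat ((463.84991455078125, -282.043701171875), (247.21121215820312, 130.26300048828125), 14.458168983459473)
mat mean [ 458.61  -281.714    4.242]
[-0.965 -0.263] -2.8751534402878174
top grip_sleeve {'location': [256.2, 208.7], 'conf': 0.78} [476.204 122.909  70.   ]
scene grip_sleeve {'location': [272.1, 202.7], 'conf': 0.67} [464.42  124.809  70.   ]
scene handle_pivot {'location': [245.9, 204.2], 'conf': 0.68} [442.412 224.399  45.   ]
scene handle_pivot {'location': [249.9, 212.9], 'conf': 0.25} [395.232 168.587  45.   ]
tcp [181.2 519.3 231.3] y_ang -1.907 q6 -0.28 | shift now-axes [397.5 411.3 -28.7] turn 0.758 | shift after turn [571.4  25.4 -28.7]
{'mtx': array([[341.596,   0.   , 268.374],
       [  0.   , 341.596, 213.373],
       [  0.   ,   0.   ,   1.   ]]), 'k1': 0.017136576593879155, 'hand_eye': array([[   0.001,    0.962,    0.273,   69.386],
       [   1.   ,   -0.001,   -0.   ,    1.084],
       [  -0.   ,    0.273,   -0.962, -142.734],
       [   0.   ,    0.   ,    0.   ,    1.   ]])}
```

```bash
python3 -m crank '[[[0,0,0],0.126],[[0,0,0],0.126],[[0,0,0],0.126],[[0,0,0],0.126],[[0,0,0],0.126],[[0,0,0],0.126],[[0.048,0.002,-0.003],0],[[0.048,0.002,-0.003],0]]' && python3 -m crank '[[[0.048,0.002,-0.003],0],[[0.048,0.002,-0.003],0],[[0.048,0.002,-0.003],0],[[0.048,0.002,-0.003],0],[[0.048,0.002,-0.003],0],[[0.048,0.002,-0.003],0],[[0.048,0.002,-0.003],0],[[0.048,0.002,-0.002],0]]' && python3 -m crank '[[[0.048,0.002,0],0],[[0.043,0.002,0],0],[[0,0,0],0],[[0,0,0],0]]'
python3 - <<'E'
from h import *
np.set_printoptions(precision=1,suppress=True)
st=bot.state(); im,D=bot.get_image("wrist"); cv2.imwrite("pics/w1.png",im[:,:,::-1])
for r in bot.cut_out("wrist","spice_c"):
    P=cloud("wrist",D,r["region"],st); T=P[abs(P[:,2]-105)<6]
    print(r["conf"],r["extent"],"top disc",(T.min(0)+T.max(0))/2,np.median(T,0),len(T),T.max(0)-T.min(0))
goto([421,0,260],np.arctan2(.46,.89))
E
```

```text
t: 1.9
position: [222.0, 431.5, 236.6]
tcp_rot: [0.855, -0.519, 0.0, 0.001]
force: [-0.6, 0.2, 0.2]
width: 85.4
grip_force: 0.0
t: 2.7
position: [385.1, 82.2, 261.0]
tcp_rot: [0.855, -0.519, 0.0, -0.001]
force: [1.3, 1.9, -0.1]
width: 85.3
grip_force: 0.0
t: 3.1
position: [423.2, 0.5, 260.1]
tcp_rot: [0.854, -0.52, -0.0, 0.0]
force: [-1.0, 0.2, 0.5]
width: 85.4
grip_force: 0.0Traceback (most recent call last):
  File "<stdin>", line 6, in <module>
    return umr_minimum(a, axis, None, out, keepdims, initial, where)
ValueError: zero-size array to reduction operation minimum which has no identity
```

View pics/w1.png

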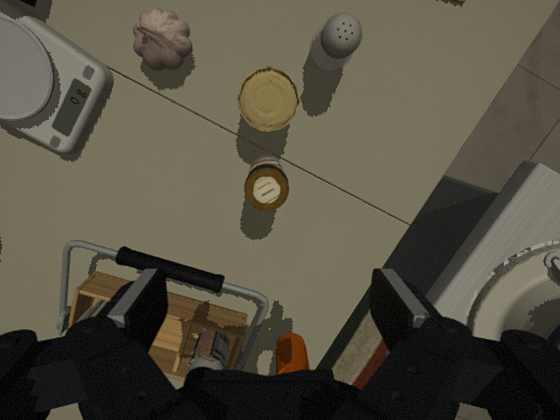

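The wrist view shows the brown cap with its pale disc at (267,187), the tin behind it at (268,99), the salt shaker at (342,35), garlic at (162,38) and the black sleeve at (168,269). This matches the description of the stray jar.

Run:
```python
from h import *
np.set_printoptions(precision=1,suppress=True)
st=bot.state(); im,D=bot.get_image("wrist"); np.save("w1d.npy",D)
for r in bot.cut_out("wrist","spice_c"):
    P=cloud("wrist",D,r["region"],st); print(r["conf"],r["extent"],np.median(P,0) if len(P) else None)
hsv=cv2.cvtColor(im,cv2.COLOR_RGB2HSV)
print("depth at",D[187,267],at_d("wrist",[267,187],D[187,267],st),at_z("wrist",[267,187],105,st))
for n,p,z in [("tin",[268,97],72),("sleeveL",[120,255],75),("sleeveR",[223,284],75)]: print(n,at_z("wrist",p,z,st),D[p[1],p[0]])
goto([421,0,260],np.arctan2(.46,.89))
```

```text
0.98 [275.9, 331.5, 305.9, 371.8] [301.7 174.4  40.3]
0.9 [184.0, 327.8, 227.1, 386.5] [397.2 205.   66.2]
0.87 [244.1, 153.5, 287.5, 213.8] [429.4  -9.9 104.9]
depth at 302.0325 [427.9  -6.7 106.1] [427.8  -6.5 105. ]
tin [462.7 -75.4  72. ] 314.9892
sleeveL [526.6 132.4  75. ] 352.6524
sleeveR [418.3 113.3  75. ] 368.4647
tcp [422.9   2.5 260.4] y_ang -2.661 q6 0.1 | shift now-axes [1.3 2.8 0.4] turn 0.004 | shift after turn [1.3 2.8 0.4]
```

```bash
python3 -m crank '[[[0.01,0,0.02],0],[[0,0,0.045],0],[[0,0,0.045],0],[[0,0,0.045],0],[[0,0,0.03],0],[[0,0,0.015],0],[[0,0,0],0],[[0,0,0],0]]' && python3 -m crank '[[[0,0,0],0],[[0,0,0],0],[[0,0,0],0],[[0,0,0],0],[[0,0,0],0]]' 0.03
python3 - <<'E'
from h import *
goto([428,-7,60],np.arctan2(.985,-.175))
E
```

```text
t: 4.1
position: [428.2, -6.6, 61.0]
tcp_rot: [0.855, -0.518, 0.0, -0.0]
force: [0.0, 0.4, 0.8]
width: 85.4
grip_force: 0.0
t: 4.6
position: [428.5, -7.2, 61.2]
tcp_rot: [0.855, -0.519, 0.001, -0.001]
force: [-1.0, 1.4, 5.4]
width: 39.8
grip_force: 60.0
tcp [428.5  -7.2  61.2] y_ang -2.662 q6 0.13 | shift now-axes [-0.4  0.4  1.2] turn -1.267 | shift after turn [-0.5 -0.3  1.2]
```

```bash
python3 -m crank '[[[0,0,-0.02],0],[[0,0,-0.04],0],[[0,0,-0.045],-0.07],[[0,0,-0.035],-0.133],[[0,0,-0.02],-0.133],[[0,0,0],-0.133],[[0,0,0],-0.133],[[0,0,0],-0.133]]' && python3 -m crank '[[[0,0,0],-0.133],[[0,0,0],-0.133],[[0,0,0],-0.133],[[0,0,0],-0.133],[[0.006,-0.03,0],0],[[0.006,-0.035,0],0],[[0.006,-0.035,0],0],[[0.006,-0.025,0],0]]' && python3 -m crank '[[[0,0,0],0],[[0,0,0],0],[[0,0,0],0]]'
python3 - <<'E'
from h import *
np.set_printoptions(precision=1,suppress=True)
st=bot.state(); im,D=bot.get_image("wrist"); cv2.imwrite("pics/w2.png",im[:,:,::-1]); np.save("w2d.npy",D)
np.save("w2p.npy",st["position"]);np.save("w2r.npy",st["tcp_rot"])
for t,z in (("middle_bay",5),("handle_pivot",45),("grip_sleeve",70),("carrier",0)):
    for r in bot.landmark_of("wrist",t)[:2]: print(t,r,at_z("wrist",r["location"],z,st))
for r in bot.cut_out("wrist","spice_a"):
    P=cloud("wrist",D,r["region"],st); P=P[P[:,2]>100]; print(r["conf"],r["extent"],np.median(P,0) if len(P) else None)
goto([450,235,200],np.arctan2(.985,-.175))
E
```

```text
t: 5.4
position: [427.2, -7.4, 220.0]
tcp_rot: [0.985, -0.175, -0.0, -0.0]
force: [1.0, -0.3, -2.4]
width: 39.5
grip_force: 60.6
t: 6.2
position: [428.8, 121.4, 219.8]
tcp_rot: [0.996, 0.088, -0.001, -0.0]
force: [1.1, -1.1, -1.6]
width: 39.7
grip_force: 60.9
t: 6.5
position: [429.3, 119.3, 220.0]
tcp_rot: [0.996, 0.087, -0.0, 0.0]
force: [-0.3, 0.0, -1.4]
width: 39.6
grip_force: 61.0
middle_bay {'location': [160.1, 136.3], 'conf': 0.76} [458.2 235.4   5. ]
middle_bay {'location': [267.9, 236.0], 'conf': 0.27} [371.2 108.3   5. ]
handle_pivot {'location': [145.2, 146.9], 'conf': 0.85} [450.8 236.2  45. ]
grip_sleeve {'location': [266.3, 143.1], 'conf': 0.59} [475.4 128.1  70. ]
carrier {'location': [160.2, 136.6], 'conf': 0.92} [457.4 236.8   0. ]
0.95 [75.8, 4.1, 177.3, 85.5] [526.8 243.7 110.4]
0.95 [47.4, 257.4, 136.3, 341.1] [300.2 272.4 105. ]
0.95 [0.0, 137.5, 69.0, 191.8] None
0.84 [107.7, 186.4, 185.9, 257.9] [392.  220.3 110.2]
0.77 [0.8, 189.7, 36.1, 237.1] None
0.67 [210.6, 205.8, 326.3, 375.2] [437.8 119.8 263.4]
0.65 [477.4, 23.8, 547.4, 94.2] None
0.6 [150.3, 270.3, 187.3, 313.2] [429.9 152.2 246.1]
0.46 [87.7, 3.2, 285.8, 262.7] [506.6 246.  108.5]
tcp [429.6 119.4 220.4] y_ang -1.396 q6 1.12 | shift now-axes [  40.2 -110.3   20.4] turn -0.001 | shift after turn [  40.3 -110.2   20.4]
```

View pics/w2.png

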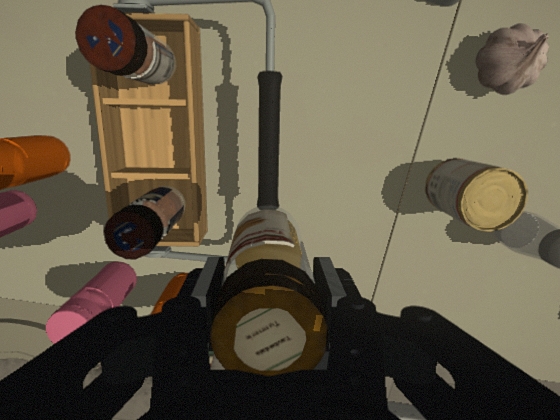

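The wrist view shows the empty middle bay between partitions at about rows 102 and 176, columns 104 to 190. The two capped jars are in the end bays at (107,40) and (138,230), the sleeve at (268,140), and the held jar at the bottom.

Run:
```python
from h import *
np.set_printoptions(precision=1,suppress=True)
st={"position":np.load("w2p.npy"),"tcp_rot":np.load("w2r.npy")}; D=np.load("w2d.npy")
for p in [(104,102),(187,102),(111,176),(190,176)]: print(p,at_z("wrist",p,48,st),D[p[1],p[0]])
m=np.zeros(D.shape,bool); m[0:265,75:235]=True
P=cloud("wrist",D,m,st); Q=P[(P[:,2]>43)&(P[:,2]<51)]
Q=Q[(abs(Q[:,0]-458)<115)&(abs(Q[:,1]-235)<80)]
a=.175; C=(Q[:,:2]-[458,235])@np.array([[np.cos(a),-np.sin(a)],[np.sin(a),np.cos(a)]])
print(len(Q),np.percentile(C,[0.5,99.5],axis=0)); 
h=np.histogram(C[:,0],np.arange(-116,117,4)); print(h[0],h[1][0]); h=np.histogram(C[:,1],np.arange(-60,61,4)); print(h[0])
m=np.zeros(D.shape,bool); m[75:205,258:282]=True
P=cloud("wrist",D,m,st);P=P[P[:,2]>50]; C=(P[:,:2]-[458,235])@np.array([[np.cos(a),-np.sin(a)],[np.sin(a),np.cos(a)]]); print("sleeve",np.median(P,0),P[:,2].max(),np.percentile(C,[1,50,99],axis=0))
w,v=np.linalg.eigh(np.cov(P[:,:2].T));print(np.arctan(v[1,1]/v[0,1]))
```

```text
(104, 102) [483.5 273.3  48. ] 306.26157
(187, 102) [496.3 202.3  48. ] 0.0
(111, 176) [419.1 264.2  48. ] 323.59903
(190, 176) [431.9 192.4  48. ] 323.01898
3785 [[-110.9  -44.3]
 [ 107.1   43.3]]
[ 14  32  18 127 148  25  22  23  22  28  35  55  65  69  68  76  98  54
  52  56  79  55  58  60  58  65  60  60  58  71  60  66  63  66  69  72
  74  77  70  76  71  96  93  94  65  51  54  50  42  46  38  38  81 351
 148  54   9   0] -116
[   0    0    0   60 1051  416   77   74   75  167  160  166  131  103
   90   45   25    2    1    5    1    1    0    0  714  421    0    0
    0    0]
sleeve [480.5 126.8  73.9] 77.3674573427333 [[ -52.6 -119.2]
 [   3.1 -110.5]
 [  50.9 -101. ]]
0.15907780688600762
```

```bash
python3 -m crank '[[[0.016,-0.036,0],0],[[0.016,-0.036,0],0],[[0.016,-0.036,0.01],0],[[0,0,0.03],0],[[0,0,0.02],0],[[0,0,0],0],[[0,0,0],0]]' && python3 -c "
from h import *
goto([457.5,234,67])"
```

```text
t: 7.5
position: [458.4, 234.4, 160.9]
tcp_rot: [0.996, 0.087, 0.0, 0.0]
force: [0.1, 0.4, -1.0]
width: 39.7
grip_force: 61.3
tcp [458.4 234.4 160.9] y_ang -1.396 q6 0.97 | shift now-axes [-1.   0.2 93.9] turn 0 | shift after turn [-1.   0.2 93.9]
```

```bash
python3 -m crank '[[[-0.001,0,0.03],0],[[0,0,0.03],0],[[0,0,0.015],0],[[0,0,0.01],0],[[0,0,0.006],0],[[0,0,0.003],0],[[0,0,0],0],[[0,0,0],0]]'
```

```text
t: 8.3
position: [457.5, 234.8, 67.1]
tcp_rot: [0.996, 0.088, 0.001, -0.0]
force: [-0.6, -0.4, -1.3]
width: 39.4
grip_force: 61.3
```

```bash
python3 -m crank '[[[0,0,0],0],[[0,0,0],0],[[0,0,0],0],[[0,0,0],0],[[0,0,-0.01],0],[[0,0,-0.04],0],[[0,0,-0.05],0],[[0,0,-0.05],0]]' 0.07 && python3 -m crank '[[[0,0.04,-0.01],0],[[0,0.04,0],0],[[0,0.02,0],0],[[0,0,0],0],[[0,0,0],0]]'
python3 - <<'E'
from h import *
np.set_printoptions(precision=1,suppress=True)
st=bot.state(); im,D=bot.get_image("wrist"); cv2.imwrite("pics/w3.png",im[:,:,::-1])
np.save("w3d.npy",D)
for t,z in (("handle_pivot",45),("grip_sleeve",68),("carrier",0)):
    for r in bot.landmark_of("wrist",t)[:1]: print(t,r,at_z("wrist",r["location"],z,st))
for r in bot.cut_out("wrist","grip_sleeve")[:1]:
    P=cloud("wrist",D,r["region"],st); P=P[(P[:,2]>50)&(P[:,2]<85)]; print(r["conf"],r["extent"],np.median(P,0),np.percentile(P[:,2],95))
    w,v=np.linalg.eigh(np.cov(P[:,:2].T));print("yaw %.3f"%np.arctan(v[1,1]/v[0,1]), (P[:,:2].max(0)+P[:,:2].min(0))/2)
    c=np.median(P,0); goto([c[0],c[1],50],np.pi/2+np.arctan(v[1,1]/v[0,1]))
E
```

```text
t: 9.1
position: [456.7, 233.9, 218.8]
tcp_rot: [0.996, 0.088, 0.0, 0.0]
force: [1.0, 0.7, 0.3]
width: 70.3
grip_force: 0.0
t: 9.6
position: [474.5, 135.8, 226.9]
tcp_rot: [0.996, 0.087, 0.0, -0.0]
force: [0.7, 0.3, 0.4]
width: 70.0
grip_force: 0.0
grip_sleeve {'location': [276.1, 192.4], 'conf': 0.91} [478.8 128.4  68. ]
carrier {'location': [174.0, 179.5], 'conf': 0.73} [459.2 236.7   0. ]
0.96 [265.8, 131.7, 290.2, 259.7] [479.5 126.8  73.9] 75.96403713601293
yaw 0.160 [475.  125.6]
tcp [474.3 136.7 226.2] y_ang -1.394 q6 1.15 | shift now-axes [  3.4  10.6 176.2] turn 0.017 | shift after turn [  3.6  10.5 176.2]
```

View pics/w3.png

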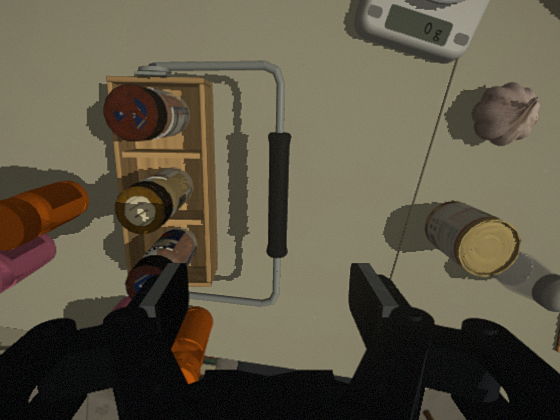

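```bash
python3 -m crank '[[[0.003,0.01,0],0.017],[[0,0,0.045],0],[[0,0,0.045],0],[[0,0,0.04],0],[[0,0,0.03],0],[[0,0,0.017],0],[[0,0,0],0],[[0,0,0],0]]' && python3 -m crank '[[[0,0,0],0],[[0,0,0],0],[[0,0,0],0],[[0,0,0],0],[[0,0,0],0],[[0,0,0],0]]' 0.01
python3 - <<'E'
from h import *
im,D=bot.get_image("wrist"); cv2.imwrite("pics/w4.png",im[:,:,::-1])
th=np.linspace(.205,1.571,17); y=112*np.cos(th); z=112*np.sin(th)
print(np.stack([np.diff(y),-np.diff(z)],1).round(1).tolist())
E
```

```text
t: 10.65
position: [479.7, 126.6, 49.8]
tcp_rot: [0.997, 0.079, 0.0, 0.0]
force: [0.2, -0.2, 1.2]
width: 69.8
grip_force: 0.0
t: 11.25
position: [479.4, 126.8, 49.5]
tcp_rot: [0.997, 0.079, 0.0, -0.0]
force: [0.1, 0.7, -0.1]
width: 16.3
grip_force: 58.5
[[-2.3, -9.3], [-3.1, -9.0], [-3.9, -8.7], [-4.6, -8.4], [-5.3, -7.9], [-6.0, -7.5], [-6.6, -6.9], [-7.2, -6.3], [-7.7, -5.7], [-8.1, -5.0], [-8.5, -4.3], [-8.9, -3.6], [-9.1, -2.8], [-9.3, -2.0], [-9.5, -1.2], [-9.6, -0.4]]
```

View pics/w4.png

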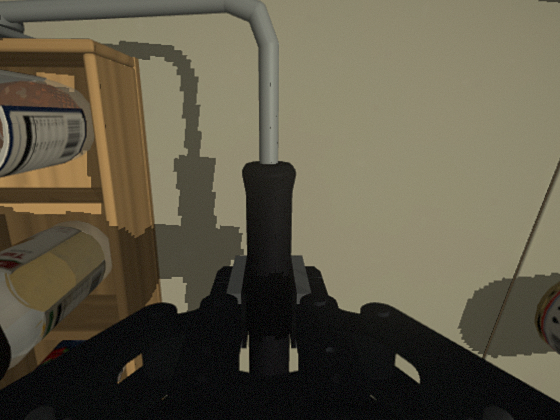

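The sleeve is pinched between the pads at (270,280), with the handle still folded. I'll swing the first half of the arc.

```bash
python3 -m crank '[[[0,-0.0023,-0.0093],0],[[0,-0.0031,-0.009],0],[[0,-0.0039,-0.0087],0],[[0,-0.0046,-0.0084],0],[[0,-0.0053,-0.0079],0],[[0,-0.006,-0.0075],0],[[0,-0.0066,-0.0069],0],[[0,-0.0072,-0.0063],0]]'; python3 -m crank '[[[0,0,0],0]]'
```

```text
t: 12.1
position: [473.0, 164.6, 114.7]
tcp_rot: [0.997, 0.079, 0.0, 0.001]
force: [-1.8, -5.7, 4.6]
width: 16.3
grip_force: 59.3
t: 12.2
position: [473.4, 165.6, 115.3]
tcp_rot: [0.997, 0.08, 0.001, 0.0]
force: [-0.5, -5.4, 6.2]
width: 16.1
grip_force: 59.5
```

```bash
python3 -m crank '[[[0,0.0012,-0.0015],0],[[0,0,0],0]]'; python3 -m crank '[[[0,-0.0077,-0.0057],0],[[0,-0.0081,-0.005],0],[[0,-0.0083,-0.0045],0],[[0,0,0],0]]'
```

```text
t: 12.4
position: [473.3, 164.9, 115.1]
tcp_rot: [0.997, 0.079, 0.0, -0.001]
force: [-0.1, 1.0, -0.2]
width: 16.0
grip_force: 58.9
t: 12.8
position: [469.5, 189.2, 130.8]
tcp_rot: [0.997, 0.08, 0.0, -0.0]
force: [-1.3, -0.7, 1.9]
width: 16.2
grip_force: 59.1
```

```bash
python3 -m crank '[[[0,-0.0088,-0.0042],0],[[0,-0.0091,-0.003],0],[[0,0,0],0]]'; python3 -m crank '[[[0,-0.0093,-0.0022],0],[[0,-0.0095,-0.0012],0],[[0,-0.0096,-0.0004],0],[[0,0,0],0],[[0,0,0],0]]'
```

```text
t: 13.1
position: [466.8, 205.9, 138.3]
tcp_rot: [0.997, 0.08, 0.001, 0.0]
force: [-0.5, -4.0, 4.6]
width: 15.9
grip_force: 59.4
t: 13.6
position: [461.9, 234.5, 141.3]
tcp_rot: [0.997, 0.079, 0.0, -0.001]
force: [-3.1, 1.8, 5.1]
width: 15.8
grip_force: 60.1
```

```bash
python3 -m crank '[[[0,-0.003,-0.001],0],[[0,0,0],0],[[0,0,0],0]]'; python3 -m crank '[[[0,-0.003,0],0],[[0,0,0],0],[[0,0,0],0]]'
python3 - <<'E'
from h import *
np.set_printoptions(precision=1,suppress=True)
st=bot.state(); im,D=bot.get_image("wrist"); cv2.imwrite("pics/w5.png",im[:,:,::-1])
P=cloud("wrist",D,D>0,st); Q=P[(abs(P[:,2]-46)<4)&(abs(P[:,0]-459)<125)&(abs(P[:,1]-236)<75)]
a=.16; C=(Q[:,:2]-[459,235])@np.array([[np.cos(a),-np.sin(a)],[np.sin(a),np.cos(a)]])
print(np.percentile(C,[1,99],axis=0)); print(np.histogram(C[:,1],np.arange(-60,61,4))[0])
E
```

```text
t: 13.9
position: [461.5, 236.0, 141.4]
tcp_rot: [0.997, 0.079, -0.0, 0.0]
force: [2.1, -0.9, -2.1]
width: 16.2
grip_force: 59.4
t: 14.2
position: [461.1, 239.2, 142.1]
tcp_rot: [0.997, 0.079, -0.0, 0.0]
force: [-0.0, -3.1, 3.1]
width: 15.7
grip_force: 59.7
[[-44.8 -42.4]
 [100.   42.9]]
[  0   0   0   0 556 875 119 120  95  84  95  68  68  54   0   0   0  54
  62  61  73  76  77  82 818 848   0   0   0   0]
```

View pics/w5.png

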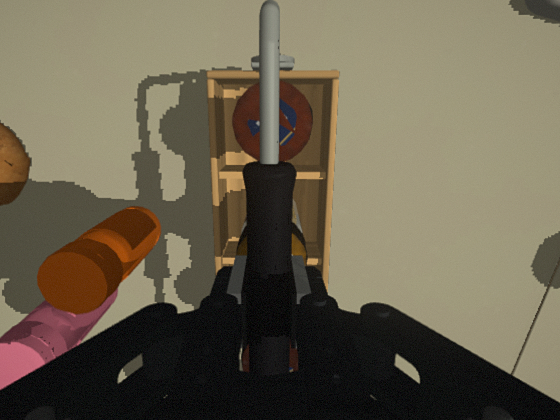

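The bar runs vertically through the hinge bracket at (272,62) and the carrier is centred under the sleeve, so the handle looks upright and home. I'll ease off and lift.

```bash
python3 -m crank '[[[0,0.002,0],0],[[0,0,-0.003],0],[[0,0,-0.005],0],[[0,0,-0.006],0],[[0,0,-0.008],0],[[0,0,-0.01],0],[[0,0,-0.01],0],[[0,0,-0.01],0]]' && python3 -m crank '[[[0,0,-0.015],0],[[0,0,-0.015],0],[[0,0,-0.015],0],[[0,0,-0.015],0],[[0,0,-0.01],0],[[0,0,-0.005],0],[[0,0,0],0],[[0,0,0],0]]'
python3 - <<'E'
from h import *
goto([462,-282,270],np.pi/2+.255)
st=bot.state(); im,D=bot.get_image("wrist"); cv2.imwrite("pics/w6.png",im[:,:,::-1])
E
```

```text
t: 15.05
position: [461.5, 237.6, 195.2]
tcp_rot: [0.997, 0.079, 0.0, -0.0]
force: [0.2, 0.3, -9.1]
width: 16.0
grip_force: 58.7
t: 15.85
position: [461.1, 237.4, 268.3]
tcp_rot: [0.997, 0.079, -0.001, 0.0]
force: [-0.1, 0.5, -9.1]
width: 16.1
grip_force: 58.8
tcp [461.1 237.4 268.3] y_ang -1.413 q6 0.95 | shift now-axes [-80.9 513.   -1.5] turn -0.097 | shift after turn [-130.1  502.8   -1.5]
```

View pics/w6.png

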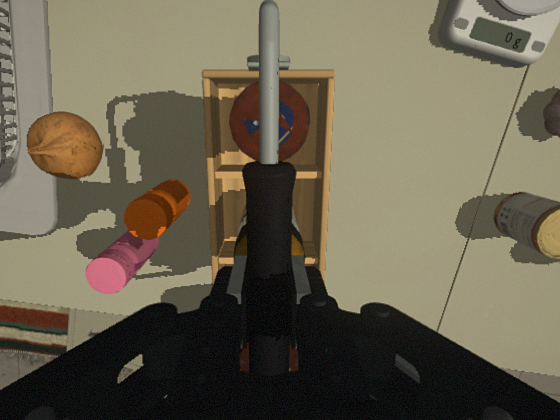

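The carrier hangs level, its rim at columns 205 to 332, with the jars inside. I'll carry it halfway, then look at the mat.

```bash
python3 -m crank '[[[-0.001,0.004,0],-0.016],[[-0.002,0.008,0],-0.016],[[-0.003,0.012,0],-0.016],[[-0.004,0.016,0],-0.016],[[-0.005,0.019,0],-0.016],[[-0.006,0.021,0],-0.016],[[-0.006,0.021,0],0],[[-0.006,0.021,0],0]]' && python3 -m crank '[[[-0.006,0.021,0],0],[[-0.006,0.021,0],0],[[-0.006,0.021,0],0],[[-0.006,0.021,0],0],[[-0.005,0.019,0],0],[[-0.004,0.015,0],0],[[-0.003,0.01,0],0],[[-0.001,0.005,0],0]]' && python3 -m crank '[[[0,0,0],0],[[0,0,0],0],[[0,0,0],0]]'
python3 - <<'E'
from h import *
np.set_printoptions(precision=1,suppress=True)
st=bot.state(); im,D=bot.get_image("wrist"); cv2.imwrite("pics/w7.png",im[:,:,::-1])
for r in bot.landmark_of("wrist","cork_mat")[:1]: print(r,at_z("wrist",r["location"],0,st))
for r in bot.cut_out("wrist","cork_mat")[:1]:
    P=cloud("wrist",D,r["region"],st); P=P[abs(P[:,2]-5)<10]
    q=cv2.minAreaRect(P[:,:2].astype(np.float32)); print(r["conf"],r["extent"],q)
    goto([*q[0],270],np.pi/2+.255)
E
```

```text
t: 16.7
position: [456.1, 109.5, 269.0]
tcp_rot: [0.992, 0.127, -0.0, 0.0]
force: [0.8, -0.5, -7.9]
width: 16.0
grip_force: 58.7
t: 17.5
position: [453.8, -28.0, 269.0]
tcp_rot: [0.992, 0.126, -0.0, 0.0]
force: [0.6, 0.1, -9.0]
width: 16.2
grip_force: 58.8
t: 17.8
position: [454.2, -26.2, 268.9]
tcp_rot: [0.992, 0.127, -0.0, -0.0]
force: [0.0, 0.0, -9.4]
width: 16.0
grip_force: 58.8
{'location': [468.0, 217.4], 'conf': 0.78} [ 465.9 -282.1    0. ]
0.56 [406.0, 115.7, 554.2, 309.1] ((463.189697265625, -287.5521545410156), (252.56114196777344, 136.6322021484375), 13.701237678527832)
tcp [454.2 -26.3 268.9] y_ang -1.316 q6 1.54 | shift now-axes [-57.3 255.   -1.2] turn 0.0 | shift after turn [-57.2 255.   -1.2]
```

View pics/w7.png

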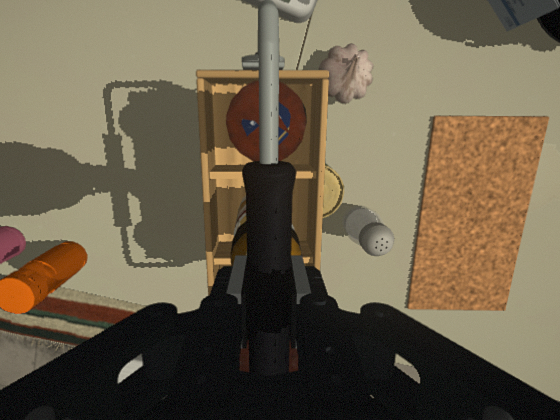

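The mat spans corners (432,116), (547,116), (506,310) and (409,308), clear of the carrier and aligned with it. The tin at (332,190), the salt shaker at (375,238) and the garlic at (346,72) are well below.

```bash
python3 -c "
from h import *
print(np.mean([at_z('wrist',p,5,bot.state()) for p in [(432,116),(547,116),(506,310),(409,308)]],0))"
python3 -m crank '[[[-0.001,0.004,0],0],[[-0.002,0.008,0],0],[[-0.003,0.012,0],0],[[-0.003,0.016,0],0],[[-0.004,0.02,0],0],[[-0.004,0.021,0],0],[[-0.004,0.021,0],0],[[-0.005,0.021,0],0]]' && python3 -m crank '[[[-0.005,0.021,0],0],[[-0.005,0.021,0],0],[[-0.004,0.021,0],0],[[-0.004,0.02,0],0],[[-0.004,0.018,0],0],[[-0.003,0.014,0],0],[[-0.001,0.009,0],0],[[-0.001,0.005,0],0]]' && python3 -m crank '[[[0,0,0],0],[[0,0,0.01],0],[[0,0,0.015],0],[[0,0,0.015],0],[[0,0,0.015],0],[[0,0,0.015],0],[[0,0,0.015],0],[[0,0,0],0]]'
```

```text
[ 464.37258315 -284.79238449    5.        ]
t: 18.75
position: [459.8, -154.4, 268.9]
tcp_rot: [0.992, 0.126, -0.0, 0.0]
force: [1.1, -0.7, -9.2]
width: 16.0
grip_force: 58.7
t: 19.55
position: [466.3, -285.1, 268.8]
tcp_rot: [0.992, 0.126, -0.0, 0.0]
force: [0.6, -0.9, -8.8]
width: 16.0
grip_force: 58.8
t: 20.35
position: [464.8, -282.5, 181.1]
tcp_rot: [0.992, 0.127, -0.002, -0.002]
force: [-0.2, 0.3, -9.5]
width: 15.7
grip_force: 59.4
```

```bash
python3 -m crank '[[[0,0,0.008],0],[[0,0,0.008],0],[[0,0,0.006],0],[[0,0,0.003],0],[[0,0,0],0],[[0,0,0],0]]'
python3 - <<'E'
from h import *
np.set_printoptions(precision=1,suppress=True)
st=bot.state(); im,D=bot.get_image("wrist"); cv2.imwrite("pics/w8.png",im[:,:,::-1])
hsv=cv2.cvtColor(im,cv2.COLOR_RGB2HSV); P=cloud("wrist",D,D>0,st); S=hsv[D>0]
a=.25; B=np.array([[np.cos(a),-np.sin(a)],[np.sin(a),np.cos(a)]])
C=(P[:,:2]-[464,-284])@B
rim=(P[:,2]>44)&(P[:,2]<62)&(abs(C[:,0])<108)&(abs(C[:,1])<60); print("rim",np.percentile(C[rim],[1,99],axis=0),np.median(P[rim,2]))
mat=(abs(P[:,2]-4)<7)&(S[:,1]>110)&(abs(C[:,0])<150)&(abs(C[:,1])<90); print("mat",np.percentile(C[mat],[1,99],axis=0),mat.sum())
E
```

```text
t: 20.95
position: [466.5, -284.3, 159.3]
tcp_rot: [0.992, 0.127, 0.0, 0.0]
force: [0.2, 0.4, -8.1]
width: 15.9
grip_force: 59.2
rim [[-40.4 -39.6]
 [ 95.4  37.1]] 55.650190275225725
mat [[-91.3 -65.7]
 [123.2  62.7]] 8302
```

View pics/w8.png

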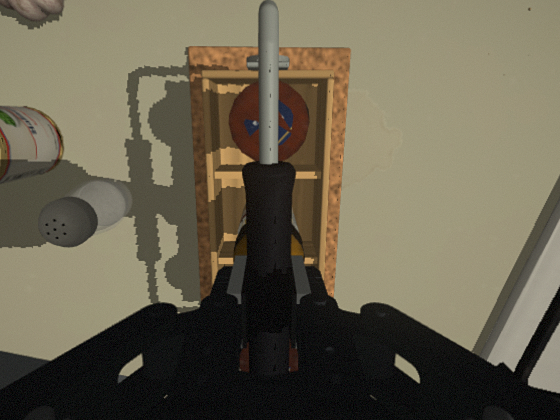

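The carrier is centred and parallel over the mat: mat edges at columns 190 and 350, carrier 202 and 337. I'll lower it slowly.

```bash
python3 -m crank '[[[0,0,0.003],0],[[0,0,0.002],0],[[0,0,0.002],0],[[0,0,0.001],0],[[0,0,0.001],0],[[0,0,0.001],0],[[0,0,0],0],[[0,0,0],0]]'; python3 -m crank '[[[0,0,0.001],0],[[0,0,0.001],0],[[0,0,0],0],[[0,0,0],0]]'
```

```text
t: 21.8
position: [466.3, -284.1, 149.0]
tcp_rot: [0.992, 0.127, 0.0, 0.0]
force: [-0.8, -1.1, -9.2]
width: 15.9
grip_force: 59.2
t: 22.2
position: [466.2, -284.1, 147.0]
tcp_rot: [0.992, 0.127, -0.0, -0.0]
force: [-1.0, 0.3, -8.7]
width: 16.1
grip_force: 59.2
```

```bash
python3 -m crank '[[[0,0,0.001],0],[[0,0,0],0],[[0,0,0],0]]'; python3 -m crank '[[[0,0,0.001],0],[[0,0,0],0],[[0,0,0],0]]'; python3 -m crank '[[[0,0,0.001],0],[[0,0,0],0],[[0,0,0],0]]'
```

```text
t: 22.5
position: [466.5, -284.3, 146.4]
tcp_rot: [0.992, 0.127, 0.0, 0.0]
force: [0.3, 0.7, -5.6]
width: 15.9
grip_force: 59.5
t: 22.8
position: [466.7, -284.8, 146.3]
tcp_rot: [0.992, 0.127, 0.001, 0.001]
force: [-2.2, 0.3, 3.5]
width: 16.1
grip_force: 60.4
t: 23.1
position: [466.9, -285.3, 146.2]
tcp_rot: [0.992, 0.127, 0.001, 0.002]
force: [-3.3, 0.9, 7.8]
width: 16.0
grip_force: 60.9
```

```bash
python3 -m crank '[[[0,0,-0.0015],0],[[0,0,0],0]]'; python3 -m crank '[[[0,0,0],0],[[0,0,0],0],[[0,0,0],0],[[0,0,0],0],[[0,0,0],0]]' 0.05; python3 -m crank '[[[0,0,-0.01],0],[[0,0,-0.02],0],[[0,0,-0.03],0],[[0,0,-0.04],0],[[0,0,-0.04],0],[[-0.03,0,-0.02],0],[[0,0,0],0],[[0,0,0],0]]'
python3 - <<'E'
from h import *
np.set_printoptions(precision=1,suppress=True)
st=bot.state(); im,D=bot.get_image("wrist")
P=cloud("wrist",D,D>0,st); S=cv2.cvtColor(im,cv2.COLOR_RGB2HSV)[D>0]
a=.25; B=np.array([[np.cos(a),-np.sin(a)],[np.sin(a),np.cos(a)]]); C=(P[:,:2]-[464,-284])@B
near=(abs(C[:,0])<150)&(abs(C[:,1])<90)
for n,m in (("rim",(abs(P[:,2]-51)<5)&(abs(C[:,0])<107)),("mat",(abs(P[:,2]-4)<7)&(S[:,1]>110)),("grip",(P[:,2]>150)&(P[:,2]<180)),("caps",(abs(P[:,2]-113)<7))):
    m=m&near; print(n,m.sum(),np.percentile(C[m],[1,50,99],axis=0).tolist() if m.sum() else None,np.median(P[m,2]) if m.sum() else None)
cv2.imwrite("pics/w9.png",im[:,:,::-1])
for c in bot.cut_out("wrist","spice_c"): print(c["conf"],c["extent"])
E
```

```text
t: 23.3
position: [466.7, -284.5, 146.3]
tcp_rot: [0.992, 0.127, 0.001, 0.001]
force: [-2.0, 0.1, 4.8]
width: 15.6
grip_force: 60.6
t: 23.8
position: [466.3, -284.1, 145.3]
tcp_rot: [0.992, 0.127, -0.0, -0.0]
force: [-0.1, 0.4, -0.0]
width: 50.3
grip_force: 0.0
t: 24.6
position: [437.1, -291.7, 306.6]
tcp_rot: [0.992, 0.126, 0.001, 0.0]
force: [1.5, -0.0, -0.0]
width: 50.3
grip_force: 0.0
rim 2567 [[-102.41071889914309, -44.607876641617906], [21.85766089720565, 5.168917366602741], [100.01649088079778, 41.04004852536739]] 52.62182348677942
mat 9415 [[-121.98875258930694, -65.39259378958822], [22.406785927823012, 13.922121516420185], [122.87942273813866, 62.347048636546766]] 5.7761453595063585
grip 3977 [[-103.57333765460116, -10.855954176670288], [8.440807711403973, -2.024030277676526], [104.63747144343965, 6.651212816889685]] 168.7666280614925
caps 2136 [[-87.14646095367398, -22.413509315184335], [55.59881597653036, -6.675834656281079], [85.6610371837234, 16.96146280792822]] 115.38573876151304
0.87 [248.8, 63.6, 293.3, 104.9]
0.82 [249.7, 148.6, 288.4, 181.7]
0.72 [252.8, 196.5, 290.6, 244.6]
```

```bash
python3 -c "
from station import bot
print(bot.finish_job())"
```

```text
the job is handed in; nothing more can be done
None
```

The job is handed in: in the last measurement the carrier stood flat and within about 2 mm of the mat's centre, handle upright, all three jars in their bays and nothing touching it; the judge returned no verdict.

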